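# Lock the doming block in its bench holder

## Task

Make the wooden doming block ready for beating a spoon blank: slide the yellow safety catch off the blue holder's yoke, swing the red handle right over to open the yoke, and slide the block along the bench, hollow side up and without lifting it, fully home against the back stop. Then swing the handle back to shut the yoke over the block and slide the yellow catch fully back over the yoke. Leave the hammer, the sheet blank and the oil can where they are.

Things in the scene. Friction and masses are not known exactly. Their poses are not given: they have to be found in the camera images.
- holder: Blue steel holder fixed to the bench. Origin on the bench at the foot of the back stop's face, mid-channel; 'holder' x, y, z below are in its frame. x points the way the block is slid in (mouth at -x, stop face at x = 0), y toward the yellow catch, z up. No floor: the block slides on the bench. Rear foot to x = 90, y = +-75 mm; hinge cheeks 78 mm high at x = 30 to 60, y = +-51 mm.
- mouth (a point): Bench point in the middle of the channel's mouth, holder x = -95 mm. Fences 40 mm high at y = +-39 mm run from the stop to x = -60 mm (channel 78 mm wide), then flare out to y = +-58 mm here. The yellow catch's housing stands beside, 62 mm high (its bolt guides 74 mm): holder x = -100 to -56, y = 68 to 134 mm.
- yoke (a joint): Steel yoke with red T-handle, hinged along holder y at x = 45, z = 65 mm. 0 = shut: arms 6 mm over the block's rim, keeper plate (x = -72 to -82 mm, lower edge z = 34 mm) in front of the block. 1.75 rad = fully open, tipped back past upright, 195 mm high. Stays where left (0.3 N m; 3 to 6 N at the handle). With the catch on it lifts under 0.1 rad. Won't shut on a block not home.
- yoke_hinge (a point): Point on the yoke's hinge axis in the holder's middle plane (holder x = 45, y = 0, z = 65 mm).
- handle_bar (a point): Middle of the red T-bar: round, 18 mm thick, 72 mm long along holder y, at y = -85 mm, 130 mm from the hinge axis on a 12 mm stem. Shut, it leans 50 degrees toward the mouth (holder x = -55, z = 149 mm); open, 50 degrees the other way (x = 145, z = 149 mm); z = 195 mm midway. Push it toward holder +x to open, -x to shut.
- catch (a joint): Sliding safety bolt with a yellow tab. 0 = fully on, its steel tongue over the ear at the yoke's front corner; 0.028 m = fully off (yoke is free from about 0.021 m). Releases by sliding along holder +y, goes back on along -y; about 2.5 N of friction; stays where it is left.
- catch_tab (a point): Middle of the top edge of the bolt's upright yellow tab: 34 mm along holder x, 12 mm thick along y, from the bolt's flat top at z = 74 mm up to z = 116 mm. With the catch on it is at holder x = -78, y = 96 mm. On both sides of it in y there is free room above z = 80 mm.
- doming_block: Square wooden block 68 x 68 x 50 mm with a round hollow in its top; loose, 0.25 to 0.5 kg. Origin at the centre of its underside, z up. Starts on the bench 0.19 to 0.26 m before the back stop, up to 70 mm off the holder's middle line, turned up to 0.35 rad. Home: centre at holder x = -34 mm, y = 0, its side flat against the stop.
- hammer: Ball-pein hammer with a wooden handle, 78 x 250 x 23 mm, lying on the bench to the robot's left; bystander. Origin under its middle.
- blank: Thin beaten sheet-metal blank, 74 x 117 x 19 mm, lying flat on the far side of the bench; bystander. Origin under its middle.
- oil_can: Red oil can with a thin spout, 70 x 134 x 167 mm, standing on the bench; bystander. Origin under its middle.
Things that resemble listed ones, but are neither listed nor needed, are in the scene too. Leave any pink look-alike of the doming_block alone.

How it is judged:
On the way, in this order (a step that is already met when the one before it is completed fails the run):
1. the catch is slid off the yoke (value of joint catch above 0.021 m), for 0.1 s.
2. the yoke is swung open (value of joint yoke above 1.45 rad), for 0.2 s.
3. the block is home against the back stop with the yoke still open (x of doming_block in the frame of holder between -0.04 and -0.028 m and y of doming_block in the frame of holder between -0.008 and 0.008 m and value of joint yoke above 1.3 rad), for 0.2 s.
4. the yoke is shut over the block (value of joint yoke below 0.05 rad), for 0.2 s.
At the end, for the whole second after the job is handed in: The yoke is shut (within 0.06 rad), the catch is back over it (within 7 mm of fully on), and the block rests upright inside, its centre within 6 mm of home along the channel and 8 mm across it (value of joint yoke below 0.06 rad and value of joint catch below 0.007 m and x of doming_block in the frame of holder between -0.04 and -0.028 m and y of doming_block in the frame of holder between -0.008 and 0.008 m and angle between doming_block's own z axis and vertical below 0.1 rad and linear speed of doming_block below 0.01 m/s); the robot touches nothing.
It fails at once if the block is lifted off the bench or tipped (height (world z) of doming_block above 0.012 m or angle between doming_block's own z axis and vertical above 0.35 rad).
It fails at once if the hammer is moved by more than 30 mm (distance of hammer from where it was at the start of the episode above 0.03 m).
It fails at once if the sheet blank is moved by more than 30 mm (distance of blank from where it was at the start of the episode above 0.03 m).
It fails at once if the oil can is moved by more than 30 mm or tipped (distance of oil_can from where it was at the start of the episode above 0.03 m or angle between oil_can's own z axis and vertical above 0.3 rad).
It also fails if it takes over 72 s, if anything falls off the work surface, if the arm or the gripper's body presses on something with over 40 N, if the wrist force passes 120 N, or if a joint passes its speed limit or range.

## Robot

A 6-joint arm with a two-finger parallel gripper is mounted at the origin on a cart in front of the work surface, level with it; the furniture and walls round the work are solid. World frame = base frame: x ahead of the robot, y to its left, z up, the work surface at z = 0. Lengths are in m, angles in rad, forces in N, time in s.
With the tool pointing down it reaches from about 0.375 to 0.925 m from the base axis. Payload 5.7 kg.
Tool frame: the origin (TCP) lies on the centre line of the jaws, within the pads' length; the fingertips stand 8 mm ahead of it and the grasp point (between the pads) lies 11 mm behind it (env.tips_ahead is the distance from the TCP to the fingertips, in m); z points along the fingers, y is the line along which they close (so a half turn about z gives the same grasp; the last joint's range is limited). The gripper opens to 85 mm and grips with 20 to 120 N. Pads are 22 mm wide; open, the fingers measure 114 mm over their backs; the gripper's body (76 mm by 85 mm) begins 54 mm behind the grasp point. The pads swing forward as they close: fully open they stand 13 mm farther back than shut.
Start: joints at [1.186, 0.359, 1.51, -0, 1.272, -0.115], TCP at [0.16, 0.578, 0.239] pointing down, gripper open.
Joint ranges: [-2.97, 2.97], [-1.01, 2.36], [0.21, 2.38], [-0.96, 4.11], [0.2, 2.71], [-2.98, 2.98]. Speed limits (rad/s): [2.39, 2.39, 3.14, 3.14, 3.14, 3.14].

## Interface

Orientations are given as a unit quaternion [x, y, z, w].
In Python, from rig import env gives the robot as it stands. The module is installed in compiled form; this text tells all that it offers.
- The arm moves only by the tool carry_out, never from a script. Its argument "moves" is a list of rows, each a list of 3 entries, a list of its own where there are three numbers: the opening, from -1 (shut) to 1 (fully open), then the shift along the tool's x, y, z in m, then the turn about the tool's z in rad. In form: [[fingers, [tx, ty, tz], spin], ...]. A call has 1 to 8 rows; each row shifts and turns the commanded pose from where the row before left it, along the tool's axes as they then stand; what a row does not reach is not made up. A row lasts 1/8 s, in which the tool goes at most 62.5 mm and 10.7 degrees, less where a joint would pass 70% of its speed; a pose out of reach is approached as far as the arm can. A call is refused whole if a number of a shift passes 0.0625 or a number of a turn 0.188, either way. A call with a gripper value outside its range is refused whole. The fingers move at their own pace and stop on an object; "grip_force" is the grip in N (left out, the last holds). Time passes only in rows, so rows that do not move let the fingers close. It gives the time, the measured TCP pose, the force, the opening and the grip force at its end, in the units of the state.
- env.sense(): the state, without advancing time (a new reading comes with each control period).
- env.read_camera(name): name is "side" or "top" or "wrist"; returns a dict with "pixels" (480x640x3 uint8, red, green, blue), "fx", "fy", "cx", "cy" (pixels), "dist_coeffs" ([k1, k2, p1, p2, k3] as OpenCV has them; the pictures are not rectified), "eye" and "rotation" of the camera in the world; the wrist camera has in their place "tool_from_camera" (4x4, takes a point from camera to tool coordinates, whose origin is the TCP and whose axes are the flange's). Camera axes: x right, y down, z forward; pixel columns grow to the right and rows downward; lengths in m; the calibration is good to about 2 mm. A picture is of the moment at which its call begins: read the wrist's pose just before it. There is no depth.
- env.job_done(): hands the job in; it is judged then, once.
Trained networks look in a picture, given as the dict that the camera call returned (one of the last four; its "shot" number tells which), for a name from the list of things; names that differ only in an ending like _2 or _b are one class to them, and where a whole thing is asked for, a point or a joint stands for the part that bears it (a point fixed in the world has none). Each returns a list of dicts, best first, with "confidence" (0 to 1); they miss things now and then, are a little off and sometimes report something else, mostly with a low value. They report only what shows in the picture. A call takes as long as a camera call. They do not tell look-alikes from the thing itself.
- env.boxes_of(picture, target): "centre" ([column, row] in pixels, amid what is visible of it).
- env.regions_of(picture, target): "region" (480x640 bool, what is visible of it) and "centre" ([column, row] in pixels, amid what is visible of it).
The state is a dict: "clock": time; "joint_positions": joint angles; "joint_velocities": joint speeds; "joint_efforts": joint torques, N m; "position": TCP position; "orientation": TCP orientation; "wrist_force": force on the tool from outside, world axes, zero at the start; "wrist_torque": the same for the moment, N m; "width": finger opening in m; "grasp_force": force on a finger pad.
Only numpy, scipy, OpenCV 4.12 (cv2) and the standard library are available. Lean on these libraries where they do the work, as an engineer would, in place of code of your own. Each camera call takes 0.05 s, during which the arm holds its last target. There are 200 camera calls.

## Working session

There is one attempt and no reset: what is moved stays moved. The work goes in short steps, Python scripts to look and compute and a tool call to move; the robot and the scene stay as the last step left them, time stands still between calls to the robot, and variables do not carry over. Pictures are saved under pics/ and viewed, at most 10 in all, crops included, and the job is handed in when it is done.

Besides the shell and the picture viewer there is one more tool, called after "Call:" by a JSON object that holds its "op" and its "data". carry_out: Moves the arm, as the interface text tells. Its arguments: {"type":"object","properties":{"moves":{"type":"array","items":{"type":"array"}},"grip_force":{"type":"number"}},"required":["moves"]}

```bash
mkdir -p pics; cat > h.py <<'E'
import numpy as np, cv2
from rig import env
from scipy.spatial.transform import Rotation as R
def ray(p,uv):
    K=np.array([[p['fx'],0,p['cx']],[0,p['fy'],p['cy']],[0,0,1]])
    n=cv2.undistortPoints(np.array([[uv]],float),K,np.array(p['dist_coeffs'],float))[0,0]
    return np.array(p['eye']),np.array(p['rotation'])@np.array([n[0],n[1],1.])
def at_z(p,uv,z):
    e,d=ray(p,uv); return e+d*(z-e[2])/d[2]
def tri(p1,u1,p2,u2):
    (a,d),(b,f)=ray(p1,u1),ray(p2,u2)
    s=np.linalg.lstsq(np.c_[d,-f],b-a,rcond=None)[0]
    q,r=a+s[0]*d,b+s[1]*f
    return (q+r)/2,np.linalg.norm(q-r)
def proj(p,X):
    K=np.array([[p['fx'],0,p['cx']],[0,p['fy'],p['cy']],[0,0,1]])
    Rw=np.array(p['rotation']).T
    return cv2.projectPoints(np.atleast_2d(X).astype(float),cv2.Rodrigues(Rw)[0],-Rw@np.array(p['eye']),K,np.array(p['dist_coeffs'],float))[0][:,0]
def save(p,n): cv2.imwrite('pics/'+n,p['pixels'][...,::-1])
E
python3 - <<'E'
from h import *
np.set_printoptions(precision=4,suppress=True)
P={n:env.read_camera(n) for n in('top','side')}
for n,p in P.items():
    save(p,n+'0.png'); print(n,p['eye'],p['rotation'])
    for t in['handle_bar','catch_tab','doming_block','holder','hammer','blank','oil_can']:
        print(t,[(np.round(b['centre'],1).tolist(),round(b['confidence'],2)) for b in env.boxes_of(p,t)])
s=env.sense();print(s['clock'],s['position'],s['orientation'],s['wrist_force'])
E
```

```text
top [0.3543 0.0382 1.4592] [-0.6952  0.7134 -0.0628  0.062 ]
handle_bar [([347.4, 272.1], 0.57)]
catch_tab [([333.5, 224.4], 0.88)]
doming_block [([294.3, 301.5], 0.96), ([228.0, 254.2], 0.73), ([284.7, 231.4], 0.6)]
holder [([363.0, 265.2], 0.89)]
hammer [([192.5, 287.1], 0.88)]
blank [([276.0, 191.5], 0.84), ([335.1, 225.4], 0.5)]
oil_can [([453.3, 196.7], 0.56)]
side [0.6163 1.1527 0.9013] [ 0.0187  0.8912 -0.4532 -0.0002]
handle_bar [([344.2, 231.9], 0.86)]
catch_tab [([303.6, 235.8], 0.79)]
doming_block [([330.6, 320.7], 0.98), ([310.2, 279.9], 0.94), ([374.5, 268.3], 0.78)]
holder [([327.4, 236.7], 0.94)]
hammer []
blank [([261.5, 299.0], 0.71), ([340.8, 229.7], 0.33)]
oil_can [([279.0, 193.5], 0.81)]
0.8 [0.1599 0.5783 0.2393] [ 0.1345  0.9909 -0.      0.    ] [ 0.4388  0.6207 -0.3309]
```

View pics/top0.png

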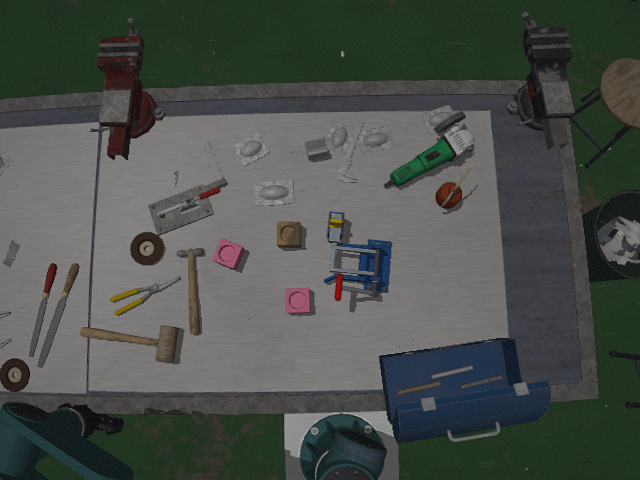

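View pics/side0.png

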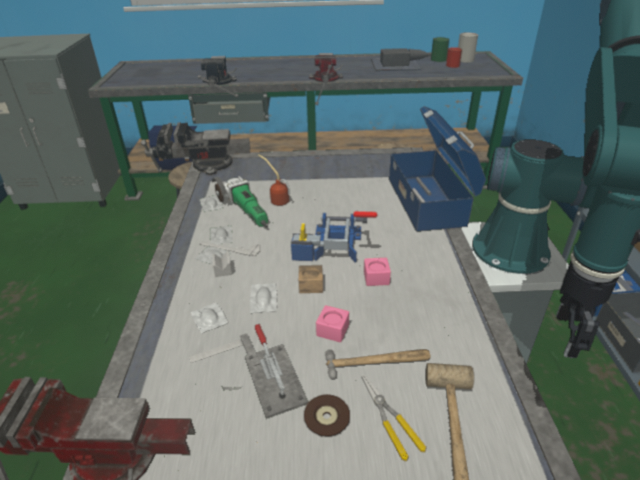

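```bash
cat >> h.py <<'E'
def blob(p,kind,near=None,rad=60):
    h=cv2.cvtColor(p['pixels'],cv2.COLOR_RGB2HSV); H,S,V=[h[...,i].astype(int) for i in range(3)]
    m={'y':(abs(H-27)<7)&(S>150)&(V>90),'r':((H<6)|(H>174))&(S>190)&(V>80),'b':(abs(H-108)<10)&(S>130)&(V>60)}[kind]
    if near is not None:
        g=np.mgrid[0:480,0:640]; m&=np.hypot(g[1]-near[0],g[0]-near[1])<rad
    return m
E
python3 - <<'E'
from h import *
np.set_printoptions(precision=4,suppress=True)
t,s=env.read_camera('top'),env.read_camera('side')
def c(p,k,n,r):
    y,x=np.nonzero(blob(p,k,n,r)); print(k,len(x),x.min(),x.max(),y.min(),y.max()); return x.mean(),y.mean()
tab=tri(t,c(t,'y',(336,222),15),s,c(s,'y',(303,232),15)); bar=tri(t,c(t,'r',(339,288),20),s,c(s,'r',(366,214),20))
print('tab',tab,'bar',bar)
f=None
# holder: tab mid h=(-.078,.096,~.105), bar h=(-.055,-.085,.149)
a=np.array([-.078,.096]);b=np.array([-.055,-.085])
dw=(bar[0]-tab[0])[:2];dh=b-a
yaw=np.arctan2(dw[1],dw[0])-np.arctan2(dh[1],dh[0]);c_,s_=np.cos(yaw),np.sin(yaw);M=np.array([[c_,-s_],[s_,c_]])
o=((tab[0][:2]-M@a)+(bar[0][:2]-M@b))/2
print('yaw',yaw,'o',o,np.linalg.norm(dw),np.linalg.norm(dh))
for p,n in((t,(289,235)),(s,(311,279))):
    r=[q for q in env.regions_of(p,'doming_block')]
    print([(np.round(q['centre'],1),at_z(p,q['centre'],.05 if p is t else .04)[:2]) for q in r])
T=R.from_quat(env.sense()['orientation']).as_matrix();print(T)
w=env.read_camera('wrist');print(w['tool_from_camera'],w['fx'])
E
```

```text
y 53 330 342 218 226
y 56 300 305 224 239Traceback (most recent call last):
  File "<stdin>", line 6, in <module>
  File "h.py", line 11, in tri
    (a,d),(b,f)=ray(p1,u1),ray(p2,u2)
                ~~~^^^^^^^
  File "h.py", line 7, in ray
    return np.array(p['eye']),np.array(p['rotation'])@np.array([n[0],n[1],1.])
                              ~~~~~~~~~~~~~~~~~~~~~~~^~~~~~~~~~~~~~~~~~~~~~~~~
ValueError: matmul: Input operand 1 has a mismatch in its core dimension 0, with gufunc signature (n?,k),(k,m?)->(n?,m?) (size 3 is different from 4)
```

```bash
sed -i "s/np.array(p\['rotation'\])/R.from_quat(p['rotation']).as_matrix()/g" h.py
cat > est.py <<'E'
from h import *
np.set_printoptions(precision=4,suppress=True)
t,s=env.read_camera('top'),env.read_camera('side')
def c(p,k,n,r):
    y,x=np.nonzero(blob(p,k,n,r)); print(k,len(x),x.min(),x.max(),y.min(),y.max()); return x.mean(),y.mean()
tab=tri(t,c(t,'y',(336,222),15),s,c(s,'y',(303,232),15)); bar=tri(t,c(t,'r',(339,288),20),s,c(s,'r',(366,214),20))
print('tab',tab,'bar',bar)
a=np.array([-.078,.096]);b=np.array([-.055,-.085])
dw=(bar[0]-tab[0])[:2];dh=b-a
yaw=np.arctan2(dw[1],dw[0])-np.arctan2(dh[1],dh[0]);c_,s_=np.cos(yaw),np.sin(yaw);M=np.array([[c_,-s_],[s_,c_]])
o=((tab[0][:2]-M@a)+(bar[0][:2]-M@b))/2
print('yaw',yaw,'o',o,np.linalg.norm(dw),np.linalg.norm(dh))
for p in(t,s):
    r=env.regions_of(p,'doming_block')
    print([(np.round(q['centre'],1),at_z(p,q['centre'],.05 if p is t else .04)[:2]) for q in r])
T=R.from_quat(env.sense()['orientation']).as_matrix();print(T)
w=env.read_camera('wrist');print(w['tool_from_camera'],w['fx'])
E
python3 est.py
```

```text
y 53 330 342 218 226
y 56 300 305 224 239
r 143 335 342 274 299
r 18 355 375 213 214
tab (array([0.6487, 0.0013, 0.0902]), np.float64(0.0036951563473199937)) bar (array([0.4613, 0.0003, 0.1516]), np.float64(0.003305454908592192))
yaw -1.6919225527623865 o [ 0.5415 -0.0646] 0.18742675067371115 0.18245547402037574
[(array([285.7, 234.6]), array([0.623 , 0.1421])), (array([226.5, 258.5]), array([0.5586, 0.311 ])), (array([293.9, 300.6]), array([0.4355, 0.1217])), (array([451. , 194.8]), array([ 0.7285, -0.3391]))]
[(array([313.7, 280.4]), array([0.6176, 0.1613])), (array([330.1, 323.5]), array([0.5802, 0.3267])), (array([376. , 269.6]), array([0.4396, 0.1241]))]
[[-0.9638  0.2665 -0.0001]
 [ 0.2665  0.9638 -0.0002]
 [ 0.     -0.0002 -1.    ]]
[[ 0.     -0.946  -0.324   0.0836]
 [ 1.      0.0002 -0.0003 -0.0003]
 [ 0.0004 -0.324   0.946  -0.134 ]
 [ 0.      0.      0.      1.    ]] 398.66498700172747
```

```bash
cat >> h.py <<'E'
def plan(wps,start=None,step=.06,spin=.18):
    """wps: (x,y,z,a) world TCP + world angle of tool y; prints rows' shifts/spins (tool down)."""
    s=env.sense(); T=R.from_quat(s['orientation']).as_matrix()
    p=np.array(s['position']); a=np.arctan2(T[1,1],T[0,1])
    print('at',np.round(p,4),'a',round(a,4),'t',s['clock'],'F',np.round(s['wrist_force'],1))
    for w in wps:
        d=np.array(w[:3])-p; da=(w[3]-a+np.pi)%(2*np.pi)-np.pi
        n=int(max(1,np.ceil(np.linalg.norm(d)/step),np.ceil(abs(da)/spin)))
        out=[]
        for k in range(n):
            ak=a+da*k/n; x=np.array([-np.sin(ak),np.cos(ak),0]);y=np.array([np.cos(ak),np.sin(ak),0])
            e=d/n; out.append([[round(float(v),4) for v in(x@e,y@e,-e[2])],round(-da/n,4)])
        print(len(out),out); p=np.array(w[:3]);a=w[3]
E
python3 - <<'E'
from h import *
t=env.read_camera('top')
for uv in((382,356),(513,340),(520,385)): print(at_z(t,uv,.12))
plan([(.57,.10,.25,-.121)])
E
```

```text
[ 0.28084565 -0.10965381  0.12      ]
[ 0.30868686 -0.46251974  0.12      ]
[ 0.18977281 -0.47389897  0.12      ]
at [0.1599 0.5783 0.2393] a 1.301 t 1.2 F [ 0.6 -0.3 -0.3]
11 [[[-0.0475, -0.032, -0.001], np.float64(0.1293)], [[-0.0512, -0.0256, -0.001], np.float64(0.1293)], [[-0.0541, -0.0188, -0.001], np.float64(0.1293)], [[-0.0561, -0.0116, -0.001], np.float64(0.1293)], [[-0.0571, -0.0043, -0.001], np.float64(0.1293)], [[-0.0572, 0.0031, -0.001], np.float64(0.1293)], [[-0.0563, 0.0104, -0.001], np.float64(0.1293)], [[-0.0545, 0.0176, -0.001], np.float64(0.1293)], [[-0.0518, 0.0245, -0.001], np.float64(0.1293)], [[-0.0482, 0.031, -0.001], np.float64(0.1293)], [[-0.0438, 0.0369, -0.001], np.float64(0.1293)]]
```

Call:
{"op": "carry_out", "data": {"moves": [[1, [-0.048, -0.032, -0.001], 0.129], [1, [-0.051, -0.026, -0.001], 0.129], [1, [-0.054, -0.019, -0.001], 0.129], [1, [-0.056, -0.012, -0.001], 0.129], [1, [-0.057, -0.004, -0.001], 0.129], [1, [-0.057, 0.003, -0.001], 0.129], [1, [-0.056, 0.01, -0.001], 0.129], [1, [-0.055, 0.018, -0.001], 0.129]]}}

```text
clock: 2.2
position: [0.4591, 0.2285, 0.2476]
orientation: [0.608, 0.794, 0.0, 0.0]
wrist_force: [0.5, 0.8, 0.1]
width: 0.0855
grasp_force: 0.0
```

Call:
{"op": "carry_out", "data": {"moves": [[1, [-0.052, 0.025, -0.001], 0.129], [1, [-0.048, 0.031, -0.001], 0.129], [1, [-0.044, 0.037, -0.001], 0.129], [0, [0, 0, 0], 0], [0, [0, 0, 0], 0]]}}

```text
clock: 2.82
position: [0.5703, 0.0997, 0.25]
orientation: [0.748, 0.664, -0.0, -0.001]
wrist_force: [0.6, -0.1, 0.6]
width: 0.0518
grasp_force: 0.0
```

```bash
cat >> h.py <<'E'
def wrist():
    s=env.sense(); p=env.read_camera('wrist')
    M=np.eye(4);M[:3,:3]=R.from_quat(s['orientation']).as_matrix();M[:3,3]=s['position']
    W=M@np.array(p['tool_from_camera']); p['eye']=W[:3,3];p['rotation']=R.from_matrix(W[:3,:3]).as_quat()
    return p
E
python3 - <<'E'
from h import *
w=wrist(); save(w,'w1.png'); plan([])
for t in['handle_bar','catch_tab','doming_block','holder']:
    print(t,[(np.round(b['centre'],1).tolist(),round(b['confidence'],2)) for b in env.boxes_of(w,t)])
E
```

```text
at [0.5699 0.1003 0.2501] a -0.1171 t 2.875 F [ 0.7  0.1 -0.3]
handle_bar [([304.7, 309.2], 0.65)]
catch_tab [([408.8, 307.1], 0.79)]
doming_block [([174.4, 203.7], 0.9), ([380.1, 153.5], 0.78), ([410.6, 306.1], 0.35)]
holder [([329.6, 336.0], 0.91), ([411.5, 306.7], 0.73)]
```

View pics/w1.png

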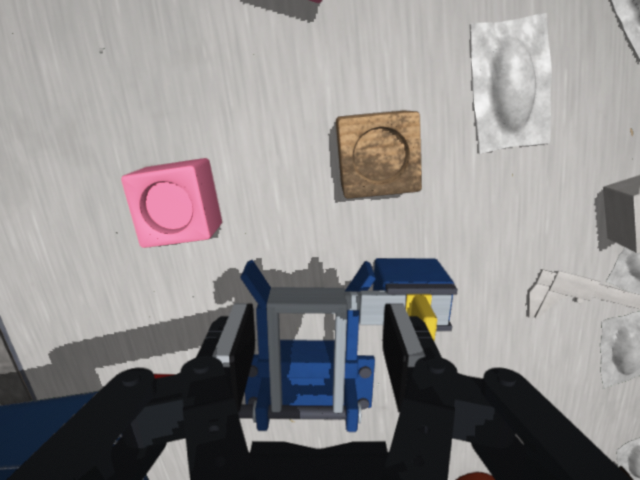

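Call:
{"op": "carry_out", "data": {"moves": [[0, [-0.045, -0.02, 0], 0], [0, [-0.045, -0.02, 0], 0], [0, [0, 0, 0], 0], [0, [0, 0, 0], 0]]}}

```text
clock: 3.58
position: [0.5208, 0.0157, 0.2507]
orientation: [0.748, 0.664, 0.001, 0.0]
wrist_force: [0.6, 1.0, 0.4]
width: 0.0427
grasp_force: 0.0
```

```bash
python3 - <<'E'
from h import *
w=wrist(); save(w,'w2.png'); plan([])
import pickle; pickle.dump(w,open('w2.pkl','wb'))
E
```

```text
at [0.5211 0.016  0.2506] a -0.1172 t 3.625 F [-0.4 -0.   0.4]
```

View pics/w2.png

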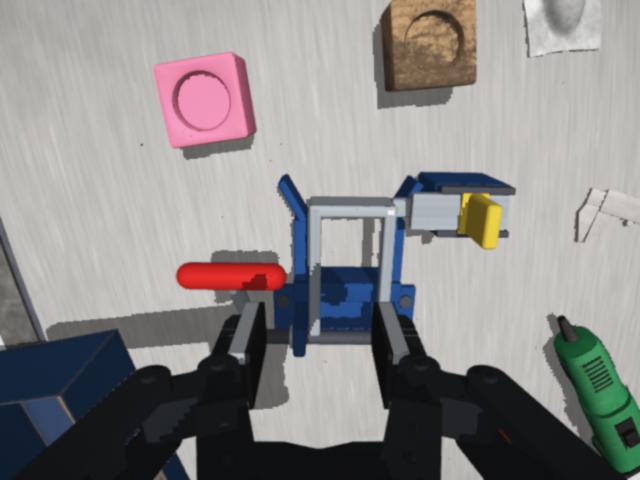

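```bash
cat >> h.py <<'E'
from scipy.optimize import least_squares
def h2w(q,X):
    c,s=np.cos(q[2]),np.sin(q[2]);X=np.atleast_2d(X)
    return np.c_[q[0]+c*X[:,0]-s*X[:,1],q[1]+s*X[:,0]+c*X[:,1],X[:,2]]
def box(x0,x1,y0,y1,z0,z1): return np.array([[x,y,z] for x in(x0,x1) for y in(y0,y1) for z in(z0,z1)])
def ext(pts): # extents in 4 directions
    D=np.array([[1,0],[0,1],[.7,.7],[.7,-.7]]).T; v=pts@D; return np.r_[v.min(0),v.max(0)]
th=np.linspace(0,2*np.pi,24)[:,None]
def barpts(phi=0):
    a=np.deg2rad(50)-phi; cx,cz=.045-.13*np.sin(a),.065+.13*np.cos(a)
    out=[]
    for lat in np.linspace(-np.pi/2,np.pi/2,9):
        out.append(np.c_[cx+.009*np.cos(lat)*np.cos(th),np.full_like(th,-.085+.027*np.sign(lat)+.009*np.sin(lat)),cz+.009*np.cos(lat)*np.sin(th)])
    return np.vstack(out)
def maskpts(m):
    n,l,st,_=cv2.connectedComponentsWithStats(m.astype(np.uint8)); i=1+np.argmax(st[1:,4]); y,x=np.nonzero(l==i); return np.c_[x,y].astype(float)
def fit_holder(p,nt,nb,q0=(.5415,-.0646,-1.692),r=60):
    my,mr=ext(maskpts(blob(p,'y',nt,r))),ext(maskpts(blob(p,'r',nb,r+20)))
    f=lambda q:np.r_[ext(proj(p,h2w(q,box(-.095,-.061,.09,.102,.074,.116))))-my,ext(proj(p,h2w(q,barpts())))-mr]
    s=least_squares(f,q0,x_scale=[.01,.01,.1],loss='soft_l1'); return s.x,f(s.x)
E
python3 - <<'E'
from h import *
import pickle; np.set_printoptions(precision=4,suppress=True)
w=pickle.load(open('w2.pkl','rb'))
q,r=fit_holder(w,(482,220),(231,276)); print(q,r)
print(proj(w,h2w(q,[[-.095,-.058,.04],[-.095,.058,.04],[-.1,.134,.062]])))
E
```

```text
[ 0.5381 -0.0657 -1.6916] [ 1.2266 -0.767   0.1397  1.209  -0.1195  3.3043  2.3876  1.1648 -3.1658
 -0.1774 -2.1992 -3.7321  0.2291  1.5252 -0.1144  0.1167]
[[282.7343 183.033 ]
 [414.9074 183.6235]
 [510.8111 183.8863]]
```

```bash
cat >> h.py <<'E'
Q=(.5381,-.0657,-1.6916)
def H(x,y,z,da=0): # holder mm -> world waypoint
    w=h2w(Q,[[x/1e3,y/1e3,z/1e3]])[0]; return (*w,Q[2]+np.pi/2+da)
E
python3 - <<'E'
from h import *
print(H(-78,96,0))
plan([H(-78,96,190),H(-78,96,95),H(-78,126,95),H(-78,126,190)])
E
```

```text
(np.float64(0.6428001470066057), np.float64(0.00016257827321340158), np.float64(0.0), -0.12080367320510343)
at [0.5211 0.016  0.2506] a -0.1172 t 3.625 F [-0.4 -0.   0.4]
3 [[[-0.0005, 0.0409, 0.0202], np.float64(0.0012)], [[-0.0004, 0.0409, 0.0202], np.float64(0.0012)], [[-0.0004, 0.0409, 0.0202], np.float64(0.0012)]]
2 [[[0.0, 0.0, 0.0475], -0.0], [[0.0, 0.0, 0.0475], -0.0]]
1 [[[-0.0, 0.03, -0.0], -0.0]]
2 [[[0.0, 0.0, -0.0475], -0.0], [[0.0, 0.0, -0.0475], -0.0]]
```

Call:
{"op": "carry_out", "data": {"moves": [[0, [0, 0.042, 0.02], 0.001], [0, [0, 0.042, 0.02], 0.001], [0, [0, 0.042, 0.02], 0.001], [0, [0, 0, 0.03], 0], [0, [0, 0, 0.03], 0], [0, [0, 0, 0.035], 0], [0, [0, 0, 0], 0]]}}

```text
clock: 4.5
position: [0.6436, 0.0017, 0.0923]
orientation: [0.748, 0.664, -0.002, -0.002]
wrist_force: [-1.0, 0.3, 0.1]
width: 0.0425
grasp_force: 0.0
```

Call:
{"op": "carry_out", "data": {"moves": [[-1, [0, 0, 0], 0], [-1, [0, 0, 0], 0], [-1, [0, 0, 0], 0], [-1, [0, 0, 0], 0]], "grip_force": 25}}

```text
clock: 5.0
position: [0.647, 0.0004, 0.097]
orientation: [0.749, 0.663, 0.001, 0.001]
wrist_force: [1.0, 3.1, 7.4]
width: 0.0114
grasp_force: 31.3
```

Call:
{"op": "carry_out", "data": {"moves": [[-1, [0, 0.01, -0.002], 0], [-1, [0, 0.01, -0.002], 0], [-1, [0, 0.01, 0], 0], [-1, [0, 0, 0], 0], [-1, [0, 0, 0], 0]]}}

```text
clock: 5.62
position: [0.6722, -0.0028, 0.0971]
orientation: [0.749, 0.663, -0.003, -0.003]
wrist_force: [-8.0, 5.6, -9.4]
width: 0.0114
grasp_force: 29.7
```

Call:
{"op": "carry_out", "data": {"moves": [[-1, [0, 0.004, 0], 0], [-1, [0, 0, 0], 0], [-1, [0, 0, 0], 0]]}}

```text
clock: 6.0
position: [0.6723, -0.0029, 0.0969]
orientation: [0.748, 0.663, -0.005, -0.006]
wrist_force: [-16.5, 5.8, -2.5]
width: 0.0114
grasp_force: 32.3
```

```bash
cat >> h.py <<'E'
def bar(phi): a=np.deg2rad(50)-phi; return 45-130*np.sin(a),65+130*np.cos(a)
E
python3 - <<'E'
from h import *
# open sweep in holder-frame rows: tool x = -holder x, tool z=down
for sg,ph in((-1,np.linspace(0,1.7,15)),(1,np.linspace(1.75,0,15))):
    b=np.array([bar(p) for p in ph]); print(np.round(b[0]),np.round(b[-1]))
    print([[round(-d[0]/1e3,4),0,round(-d[1]/1e3,4)] for d in np.diff(b,axis=0)])
print(H(-78,125,97))
plan([(.6755,-.0033,.175,-.1208),H(-90,-106,185),H(-90,-106,146)])
E
```

```text
[-55. 149.] [141. 153.]
[[np.float64(-0.0109), 0, np.float64(-0.0114)], [np.float64(-0.0122), 0, np.float64(-0.01)], [np.float64(-0.0133), 0, np.float64(-0.0085)], [np.float64(-0.0142), 0, np.float64(-0.0068)], [np.float64(-0.0149), 0, np.float64(-0.0051)], [np.float64(-0.0154), 0, np.float64(-0.0032)], [np.float64(-0.0157), 0, np.float64(-0.0013)], [np.float64(-0.0158), 0, np.float64(0.0006)], [np.float64(-0.0156), 0, np.float64(0.0025)], [np.float64(-0.0152), 0, np.float64(0.0044)], [np.float64(-0.0145), 0, np.float64(0.0062)], [np.float64(-0.0137), 0, np.float64(0.0079)], [np.float64(-0.0126), 0, np.float64(0.0095)], [np.float64(-0.0114), 0, np.float64(0.0109)]]
[145. 148.] [-55. 149.]
[[np.float64(0.0111), 0, np.float64(-0.0118)], [np.float64(0.0125), 0, np.float64(-0.0103)], [np.float64(0.0137), 0, np.float64(-0.0087)], [np.float64(0.0147), 0, np.float64(-0.0069)], [np.float64(0.0154), 0, np.float64(-0.005)], [np.float64(0.0159), 0, np.float64(-0.0031)], [np.float64(0.0162), 0, np.float64(-0.0011)], [np.float64(0.0162), 0, np.float64(0.001)], [np.float64(0.016), 0, np.float64(0.003)], [np.float64(0.0155), 0, np.float64(0.005)], [np.float64(0.0147), 0, np.float64(0.0068)], [np.float64(0.0138), 0, np.float64(0.0086)], [np.float64(0.0126), 0, np.float64(0.0103)], [np.float64(0.0112), 0, np.float64(0.0118)]]
(np.float64(0.6715887980732984), np.float64(-0.0033322135317745676), np.float64(0.097), -0.12080367320510343)
at [ 0.6723 -0.0029  0.0969] a -0.1207 t 6.0 F [-16.5   5.8  -2.5]
2 [[[-0.0, 0.0016, -0.039], np.float64(0.0)], [[-0.0, 0.0016, -0.039], np.float64(0.0)]]
4 [[[0.0029, -0.0587, -0.0025], 0.0], [[0.0029, -0.0587, -0.0025], 0.0], [[0.0029, -0.0587, -0.0025], 0.0], [[0.0029, -0.0587, -0.0025], 0.0]]
1 [[[0.0, 0.0, 0.039], -0.0]]
```

Call:
{"op": "carry_out", "data": {"moves": [[-0.4, [0, -0.003, 0], 0], [-0.4, [0, 0, 0], 0], [-0.4, [0, 0, -0.02], 0], [-0.4, [0, 0, -0.035], 0], [-0.4, [0, 0, -0.035], 0], [-1, [0.003, -0.058, 0], 0], [-1, [0.003, -0.058, 0], 0], [-1, [0.003, -0.058, 0], 0]]}}

```text
clock: 7.0
position: [0.5048, 0.0261, 0.1914]
orientation: [0.749, 0.663, 0.001, 0.002]
wrist_force: [0.5, -0.2, -0.2]
width: -0.0001
grasp_force: 0.0
```

```bash
python3 - <<'E'
from h import *
w=wrist(); save(w,'w3.png'); m=maskpts(blob(w,'y')); print(len(m),m.mean(0) )
print(proj(w,h2w(Q,[[-.078,.096,.1],[-.078,.124,.1]])))
plan([H(-90,-106,185),H(-90,-106,146)])
E
```

```text
1748 [580.64187643 254.67620137]
[[540.50901307 260.60324067]
 [581.44472266 260.23362767]]
at [0.4931 0.0279 0.1892] a -0.1204 t 7.05 F [-11.1   1.7  -0.6]
1 [[[0.0025, -0.05, 0.0042], np.float64(0.0005)]]
1 [[[0.0, 0.0, 0.039], -0.0]]
```

Call:
{"op": "carry_out", "data": {"moves": [[-1, [0.002, -0.05, 0.004], 0], [-1, [0, 0, 0], 0], [-1, [0, 0, 0.039], 0], [-1, [-0.008, 0, 0], 0], [-1, [0, 0, 0], 0]]}}

```text
clock: 7.68
position: [0.456, 0.0255, 0.1476]
orientation: [0.749, 0.663, 0.0, 0.001]
wrist_force: [1.3, 0.1, -0.2]
width: 0.0
grasp_force: 0.0
```

Call:
{"op": "carry_out", "data": {"moves": [[-1, [-0.014, 0, -0.01], 0], [-1, [-0.013, 0, -0.01], 0], [-1, [-0.014, 0, -0.0085], 0], [-1, [-0.014, 0, -0.007], 0], [-1, [-0.015, 0, -0.005], 0], [-1, [-0.015, 0, -0.003], 0], [-1, [-0.016, 0, -0.001], 0]]}}

```text
clock: 8.55
position: [0.4428, -0.0749, 0.192]
orientation: [0.749, 0.663, 0.001, 0.001]
wrist_force: [1.4, 3.8, 1.9]
width: -0.0002
grasp_force: 1.7
```

Call:
{"op": "carry_out", "data": {"moves": [[-1, [-0.016, 0, 0.001], 0], [-1, [-0.016, 0, 0.003], 0], [-1, [-0.015, 0, 0.005], 0], [-1, [-0.015, 0, 0.006], 0], [-1, [-0.014, 0, 0.008], 0], [-1, [-0.012, 0, 0.009], 0], [-1, [-0.01, 0, 0.01], 0], [-1, [0, 0, 0], 0]]}}

```text
clock: 9.55
position: [0.4298, -0.1717, 0.1478]
orientation: [0.749, 0.663, -0.0, -0.001]
wrist_force: [-0.4, 0.9, 0.4]
width: -0.0
grasp_force: 0.2
```

```bash
python3 - <<'E'
from h import *
def inv(p):
    d=np.array(p[:2])-Q[:2];c,s=np.cos(Q[2]),np.sin(Q[2]);return d@[c,s],d@[-s,c]
s=env.sense();print(inv(s['position']))
t=env.read_camera('side'); 
y,x=np.nonzero(blob(t,'r',(350,200),70)); print(len(x),x.mean(),y.mean(),x.min(),x.max())
for ph in(0,1.3,1.45,1.6,1.75): print(ph,proj(t,h2w(Q,barpts(ph))).mean(0))
save(t,'side1.png')
E
```

```text
(np.float64(0.11831393550904125), np.float64(-0.09475511475387906))<stdin>:6: RuntimeWarning: Mean of empty slice.
  ret = ret.dtype.type(ret / rcount)
Traceback (most recent call last):
ValueError: zero-size array to reduction operation minimum which has no identity
```

```bash
python3 - <<'E'
from h import *
plan([H(100,-95,150),H(80,-95,250),H(-150,30,250)])
E
```

```text
at [ 0.4304 -0.1716  0.1483] a -0.1217 t 9.6 F [-0.3  0.5  0. ]
1 [[[0.0181, -0.0009, -0.0017], np.float64(-0.0009)]]
2 [[[0.01, 0.0, -0.05], -0.0], [[0.01, 0.0, -0.05], -0.0]]
5 [[[0.046, 0.025, -0.0], -0.0], [[0.046, 0.025, -0.0], -0.0], [[0.046, 0.025, -0.0], -0.0], [[0.046, 0.025, -0.0], -0.0], [[0.046, 0.025, -0.0], -0.0]]
```

Call:
{"op": "carry_out", "data": {"moves": [[-1, [0.018, 0, -0.002], 0], [-1, [0.01, 0, -0.05], 0], [-1, [0.01, 0, -0.05], 0], [-1, [0.046, 0.025, 0], 0], [-1, [0.046, 0.025, 0], 0], [-1, [0.046, 0.025, 0], 0], [-1, [0.046, 0.025, 0], 0], [-1, [0.046, 0.025, 0], 0]]}}

```text
clock: 10.6
position: [0.5875, 0.0833, 0.2516]
orientation: [0.748, 0.664, 0.001, 0.0]
wrist_force: [0.3, -0.2, -0.5]
width: -0.0003
grasp_force: 0.0
```

Call:
{"op": "carry_out", "data": {"moves": [[-1, [0, 0, 0], 0], [-1, [0, 0, 0], 0]]}}

```text
clock: 10.85
position: [0.5861, 0.0809, 0.2509]
orientation: [0.748, 0.664, -0.0, 0.0]
wrist_force: [0.9, -0.1, -0.3]
width: 0.0003
grasp_force: 0.0
```

```bash
cat >> h.py <<'E'
def inv(p):
    d=np.array(p[:2])-Q[:2];c,s=np.cos(Q[2]),np.sin(Q[2]);return d@[c,s],d@[-s,c]
def fit_block(p,near):
    r=min(env.regions_of(p,'doming_block'),key=lambda r:np.hypot(*(np.array(r['centre'])-near)))
    m=ext(maskpts(r['region'])); c=at_z(p,r['centre'],.03)
    f=lambda q:ext(proj(p,h2w(q,box(-.034,.034,-.034,.034,0,.05))))-m
    S=[least_squares(f,(c[0],c[1],Q[2]+g),x_scale=[.01,.01,.1]) for g in(-.35,0,.35)]
    s=min(S,key=lambda s:s.cost); print('block world',s.x,'holder',inv(s.x),'rel',s.x[2]-Q[2],'res',np.round(s.fun,1)); return s.x
E
python3 - <<'E'
from h import *
import pickle
w=wrist(); save(w,'w4.png'); pickle.dump(w,open('w4.pkl','wb')); plan([])
b=np.array(proj(w,h2w(Q,[[-.2,.06,.03]]))[0]); print(b)
fit_block(w,b)
t=env.read_camera('top'); y,x=np.nonzero(blob(t,'r',(370,285),30)); print(x.mean(),y.mean(),len(x))
for ph in(1.3,1.5,1.75): print(ph,proj(t,h2w(Q,barpts(ph))).mean(0))
E
```

```text
at [0.5859 0.0801 0.2509] a -0.1203 t 10.9 F [-0.3 -0.6 -0.4]
[352.90537178 144.12785176]
block world [ 0.62665704  0.13468044 -1.60952144] holder (np.float64(-0.20959210532824435), np.float64(0.06376378182225914)) rel 0.08207855681181964 res [ 0.1 -0.6 -2.8 -3.6 -0.1  0.8  3.2  3.2]
nan nan 0
1.3 [399.57470922 292.26030878]
1.5 [407.52407334 293.42725707]
1.75 [415.15691392 294.84830103]<stdin>:6: RuntimeWarning: Mean of empty slice.
  ret = ret.dtype.type(ret / rcount)
```

View pics/w4.png

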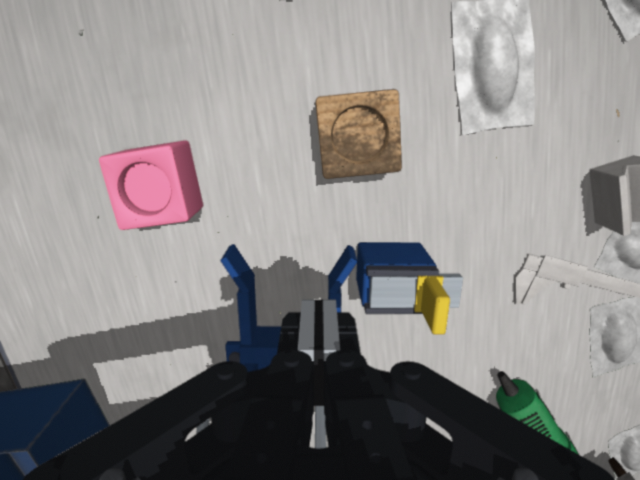

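```bash
python3 - <<'E'
from h import *
import pickle
w=pickle.load(open('w4.pkl','rb'))
for uv in((232,246),(349,248),(222,252),(356,250)): print(uv,inv(at_z(w,uv,.04)))
for uv in((359,243),(425,243)): print(uv,inv(at_z(w,uv,.062)))
my=ext(maskpts(blob(w,'y'))); 
f=lambda q:ext(proj(w,h2w((*q,Q[2]),box(-.095,-.061,.118,.13,.074,.116))))-my
s=least_squares(f,Q[:2],x_scale=.01); print(s.x,s.fun)
E
```

```text
(232, 246) (np.float64(-0.10861113218188558), np.float64(-0.04989935443489177))
(349, 248) (np.float64(-0.10686343090885356), np.float64(0.05820900924923958))
(222, 252) (np.float64(-0.10264566913182019), np.float64(-0.05969932410453132))
(356, 250) (np.float64(-0.10490101385439343), np.float64(0.06474164822242917))
(359, 243) (np.float64(-0.11960263501543439), np.float64(0.06488362394312165))
(425, 243) (np.float64(-0.11968073962317884), np.float64(0.12216489502577758))
[ 0.53785616 -0.06320302] [ 2.27349299 -3.82955898 -1.44189505 -3.37576424  1.59166395  0.3404159
  1.17812262 -1.816797  ]
```

```bash
python3 - <<'E'
from h import *
plan([H(-206,65,140,.082),H(-206,65,20,.082)])
E
```

```text
at [0.586  0.0792 0.251 ] a -0.1218 t 11.0 F [-0.1 -0.8  0.6]
3 [[[0.0188, 0.0116, 0.037], np.float64(-0.0277)], [[0.0185, 0.0122, 0.037], np.float64(-0.0277)], [[0.0181, 0.0127, 0.037], np.float64(-0.0277)]]
3 [[[0.0, 0.0, 0.04], -0.0], [[0.0, 0.0, 0.04], -0.0], [[0.0, 0.0, 0.04], -0.0]]
```

Call:
{"op": "carry_out", "data": {"moves": [[1, [0.019, 0.012, 0.037], -0.028], [1, [0.018, 0.012, 0.037], -0.028], [1, [0.018, 0.012, 0.037], -0.028], [1, [0, 0, 0], 0], [1, [0, 0, 0], 0]]}}

```text
clock: 11.62
position: [0.6278, 0.1302, 0.1408]
orientation: [0.721, 0.693, 0.0, 0.0]
wrist_force: [0.6, -0.1, 0.8]
width: 0.0851
grasp_force: 0.0
```

```bash
python3 - <<'E'
from h import *
w=wrist(); save(w,'w5.png'); plan([])
print(inv(env.sense()['position']),env.sense()['width'])
b=np.array(proj(w,h2w(Q,[[-.206,.064,.03]]))[0]); print(b)
fit_block(w,b)
E
```

```text
at [0.6282 0.1302 0.1414] a -0.0383 t 11.675 F [-0.  -0.7  1. ]
(np.float64(-0.2053407423935383), np.float64(0.06581881711933431)) 0.08560374410011629
[316.41224432 236.03740035]
block world [ 0.62646173  0.1350278  -1.59605582] holder (np.float64(-0.2099133926777788), np.float64(0.06352803473451982)) rel 0.09554417899273582 res [-1.3 -0.5 -3.3 -4.   1.7  0.3  3.6  3.1]
```

View pics/w5.png

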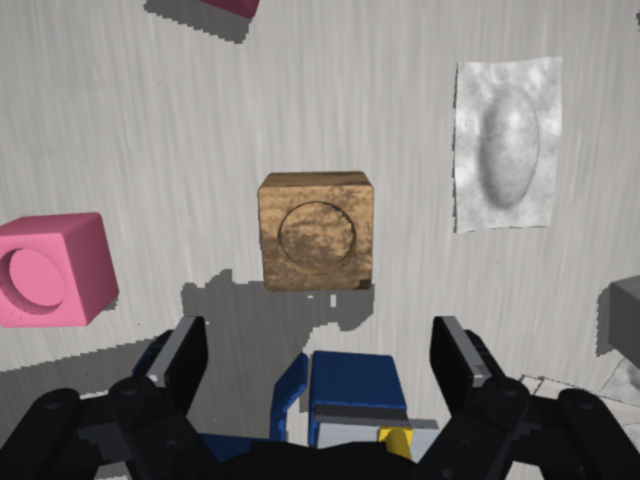

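Call:
{"op": "carry_out", "data": {"moves": [[1, [0.001, -0.002, 0.04], -0.01], [1, [0, 0, 0.04], 0], [1, [0, 0, 0.03], 0], [1, [0, 0, 0.01], 0], [-1, [0, 0, 0], 0], [-1, [0, 0, 0], 0], [-1, [0, 0, 0], 0]], "grip_force": 25}}

```text
clock: 12.6
position: [0.6265, 0.1322, 0.021]
orientation: [0.717, 0.697, 0.001, 0.001]
wrist_force: [0.4, 0.1, 2.5]
width: 0.0674
grasp_force: 30.9
```

```bash
python3 - <<'E'
from h import *
plan([H(-205,1,21),H(-125,1,21)],step=.025)
E
```

```text
at [0.6265 0.1322 0.021 ] a -0.027 t 12.6 F [0.4 0.1 2.5]
3 [[[0.0012, -0.0209, 0.0], np.float64(0.0313)], [[0.0006, -0.021, 0.0], np.float64(0.0313)], [[-0.0001, -0.021, 0.0], np.float64(0.0313)]]
4 [[[-0.02, 0.0, -0.0], -0.0], [[-0.02, 0.0, -0.0], -0.0], [[-0.02, 0.0, -0.0], -0.0], [[-0.02, 0.0, -0.0], -0.0]]
```

Call:
{"op": "carry_out", "data": {"moves": [[-1, [0.001, -0.021, 0], 0.031], [-1, [0.001, -0.021, 0], 0.031], [-1, [0, -0.021, 0], 0.031], [-1, [-0.02, 0, 0], 0], [-1, [-0.02, 0, 0], 0], [-1, [-0.02, 0, 0], 0], [-1, [-0.015, 0, 0], 0], [-1, [0, 0, 0], 0]]}}

```text
clock: 13.6
position: [0.5558, 0.0607, 0.021]
orientation: [0.749, 0.663, 0.001, 0.001]
wrist_force: [1.0, -4.1, 7.9]
width: 0.0681
grasp_force: 31.7
```

```bash
python3 - <<'E'
from h import *
s=env.sense(); print(inv(s['position']),s['width'],s['wrist_force']); plan([])
E
```

```text
(np.float64(-0.12763669861325255), np.float64(0.0023719964099821796)) 0.0680756595835324 [ 0.98486131 -4.06918999  7.94231649]
at [0.5558 0.0607 0.021 ] a -0.1213 t 13.6 F [ 1.  -4.1  7.9]
```

Call:
{"op": "carry_out", "data": {"moves": [[1, [0, 0, 0], 0], [1, [0, 0, 0], 0], [1, [0, 0, -0.03], 0], [1, [0, 0, -0.055], 0], [-1, [0.03, -0.001, 0], 0], [-1, [0.03, 0, 0], 0], [-1, [0, 0, 0], 0], [-1, [0, 0, 0], 0]]}}

```text
clock: 14.6
position: [0.5597, 0.1227, 0.1044]
orientation: [0.748, 0.664, -0.001, -0.0]
wrist_force: [-0.6, -1.1, 0.6]
width: 0.0123
grasp_force: 0.0
```

```bash
python3 - <<'E'
from h import *
s=env.sense(); print(inv(s['position']),s['width'])
w=wrist(); save(w,'w6.png'); plan([])
b=np.array(proj(w,h2w(Q,[[-.130,.0,.03]]))[0]); print(b)
fit_block(w,b)
E
```

```text
(np.float64(-0.1896288548117874), np.float64(-0.00123987427663127)) 0.012268710280473214
at [0.5597 0.1224 0.1044] a -0.1199 t 14.65 F [-0.4 -0.1  0.2]
[320.48705143 348.15260978]
block world [ 0.55576341  0.06869862 -1.68977779] holder (np.float64(-0.1355477524240163), np.float64(0.0013382954940330386)) rel 0.0018222110177703588 res [ -3.4  -8.4  -9.9 -17.9   1.   -3.6  23.8   7.8]
```

View pics/w6.png

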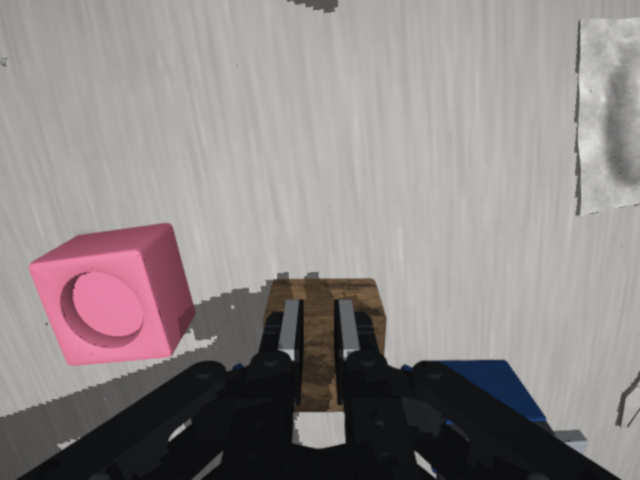

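Call:
{"op": "carry_out", "data": {"moves": [[-1, [0.006, 0.002, 0], 0], [-1, [0, 0, 0.04], 0], [-1, [0, 0, 0.04], 0], [-1, [0, 0, 0], 0], [-1, [-0.02, 0, 0], 0], [-1, [-0.02, 0, 0], 0], [-1, [-0.02, 0, 0], 0], [-1, [-0.01, 0, 0], 0]]}}

```text
clock: 15.7
position: [0.555, 0.0576, 0.0258]
orientation: [0.749, 0.663, 0.001, 0.001]
wrist_force: [-0.1, 2.8, 1.7]
width: 0.0001
grasp_force: 1.3
```

```bash
python3 - <<'E'
from h import *
s=env.sense(); print(inv(s['position']),s['width'],s['wrist_force'])
E
```

```text
(np.float64(-0.12440386710581317), np.float64(0.001886124805876826)) 6.72005779265389e-05 [-0.13974661  2.81006493  1.71298438]
```

Call:
{"op": "carry_out", "data": {"moves": [[-1, [-0.015, 0, 0], 0], [-1, [-0.015, 0, 0], 0], [-1, [-0.005, 0, 0], 0], [-1, [-0.003, 0, 0], 0], [-1, [0, 0, 0], 0]]}}

```text
clock: 16.32
position: [0.5497, 0.0214, 0.0246]
orientation: [0.748, 0.664, -0.0, -0.0]
wrist_force: [-1.4, -0.6, 0.1]
width: 0.0003
grasp_force: 0.0
```

Call:
{"op": "carry_out", "data": {"moves": [[-1, [-0.003, 0, 0], 0], [-1, [0, 0, 0], 0]]}}

```text
clock: 16.58
position: [0.5494, 0.0186, 0.0246]
orientation: [0.748, 0.664, -0.0, -0.0]
wrist_force: [-0.3, -0.4, -0.5]
width: -0.0002
grasp_force: 0.0
```

Call:
{"op": "carry_out", "data": {"moves": [[-1, [-0.003, 0, 0], 0], [-1, [-0.003, 0, 0], 0], [-1, [0, 0, 0], 0]]}}

```text
clock: 16.95
position: [0.5493, 0.0134, 0.0248]
orientation: [0.749, 0.663, 0.001, -0.0]
wrist_force: [2.4, 6.4, -1.5]
width: 0.0004
grasp_force: 3.2
```

Call:
{"op": "carry_out", "data": {"moves": [[-1, [-0.003, 0, 0], 0], [-1, [0, 0, 0], 0]]}}

```text
clock: 17.2
position: [0.5493, 0.0133, 0.0249]
orientation: [0.749, 0.662, 0.002, -0.002]
wrist_force: [3.6, 21.7, -0.9]
width: 0.0002
grasp_force: 10.8
```

```bash
python3 - <<'E'
from h import *
plan([H(-110,2,30),H(-110,2,250),H(182,-95,250),H(182,-95,148)])
E
```

```text
at [0.5493 0.0133 0.0249] a -0.1229 t 17.2 F [ 3.6 21.7 -0.9]
1 [[[0.0302, 0.0003, -0.0051], np.float64(-0.0021)]]
4 [[[0.0, 0.0, -0.055], -0.0], [[0.0, 0.0, -0.055], -0.0], [[0.0, 0.0, -0.055], -0.0], [[0.0, 0.0, -0.055], -0.0]]
6 [[[-0.0487, -0.0162, -0.0], -0.0], [[-0.0487, -0.0162, -0.0], -0.0], [[-0.0487, -0.0162, -0.0], -0.0], [[-0.0487, -0.0162, -0.0], -0.0], [[-0.0487, -0.0162, -0.0], -0.0], [[-0.0487, -0.0162, -0.0], -0.0]]
2 [[[0.0, 0.0, 0.051], -0.0], [[0.0, 0.0, 0.051], -0.0]]
```

Call:
{"op": "carry_out", "data": {"moves": [[-1, [0.034, 0, -0.005], 0], [-1, [0, 0, -0.055], 0], [-1, [0, 0, -0.055], 0], [-1, [0, 0, -0.055], 0], [-1, [0, 0, -0.055], 0], [-1, [0, 0, 0], 0]]}}

```text
clock: 17.95
position: [0.5558, 0.043, 0.2549]
orientation: [0.748, 0.663, 0.003, 0.004]
wrist_force: [1.4, 0.3, -1.1]
width: 0.0001
grasp_force: 0.0
```

```bash
python3 - <<'E'
from h import *
t=env.read_camera('top')
r=env.regions_of(t,'doming_block')
for q in r: print(q['centre'],inv(at_z(t,q['centre'],.04)),q['confidence'])
print(proj(t,h2w(Q,[[-.034,0,.05]])))
y,x=np.nonzero(blob(t,'r',(412,294),30)); print(len(x), x.mean() if len(x) else 0)
plan([H(182,-95,250)])
E
```

```text
[297.0, 301.2] (np.float64(-0.16550815670885144), np.float64(-0.12471781733928737)) 0.82
[337.8, 262.4] (np.float64(-0.0616721445556045), np.float64(-0.004651982054631623)) 0.73
[228.0, 254.8] (np.float64(-0.37555452267665657), np.float64(-0.012879251895283595)) 0.57
[453.4, 194.6] (np.float64(0.2578980352208873), np.float64(0.22627776239429045)) 0.16
[[347.82407897 261.22334214]]
152 414.5263157894737
at [0.5526 0.0432 0.2502] a -0.1201 t 18.05 F [-0.8  0.8 -1.3]
6 [[[-0.0486, -0.0161, 0.0], np.float64(0.0001)], [[-0.0486, -0.0161, 0.0], np.float64(0.0001)], [[-0.0486, -0.0161, 0.0], np.float64(0.0001)], [[-0.0486, -0.0161, 0.0], np.float64(0.0001)], [[-0.0486, -0.0161, 0.0], np.float64(0.0001)], [[-0.0486, -0.0161, 0.0], np.float64(0.0001)]]
```

Call:
{"op": "carry_out", "data": {"moves": [[-1, [-0.049, -0.016, 0], 0], [-1, [-0.049, -0.016, 0], 0], [-1, [-0.049, -0.016, 0], 0], [-1, [-0.049, -0.016, 0], 0], [-1, [-0.049, -0.016, 0], 0], [-1, [-0.049, -0.016, 0], 0], [-1, [0, 0, 0], 0]]}}

```text
clock: 18.92
position: [0.4197, -0.2392, 0.2479]
orientation: [0.75, 0.662, -0.001, -0.002]
wrist_force: [-0.3, 0.7, -0.2]
width: 0.0001
grasp_force: 0.0
```

```bash
python3 - <<'E'
from h import *
print(inv(env.sense()['position']))
t=env.read_camera('top'); s=env.read_camera('side')
for p in(t,s):
  for q in env.regions_of(p,'doming_block'): print(q['centre'],inv(at_z(p,q['centre'],.045)),q['confidence'])
  print(proj(p,h2w(Q,[[-.034,0,.05],[-.06,0,.05]])))
a=t['pixels'][200:320,290:450]; b=s['pixels'][190:310,260:420]
cv2.imwrite('pics/c1.png',cv2.resize(np.hstack([a,b]),None,fx=2.5,fy=2.5,interpolation=cv2.INTER_CUBIC)[...,::-1])
plan([H(182,-95,148)])
E
```

```text
(np.float64(0.18648497779882645), np.float64(-0.09661711319935427))
[347.9, 259.4] (np.float64(-0.034073213876911895), np.float64(0.005892643228646349)) 0.84
[226.3, 255.3] (np.float64(-0.3791953239491462), np.float64(-0.015418078888930141)) 0.79
[295.1, 302.0] (np.float64(-0.1702650315402657), np.float64(-0.12769531907620416)) 0.73
[[347.82407897 261.22334214]
 [338.63175089 260.35915637]]
[337.6, 243.5] (np.float64(-0.06593305259966584), np.float64(-0.004781445677526872)) 0.87
[329.5, 322.2] (np.float64(-0.3950646226205349), np.float64(-0.004026742313058081)) 0.78
[375.5, 270.9] (np.float64(-0.1884094863186287), np.float64(-0.1189071708781432)) 0.75
[[336.66932709 236.00505542]
 [336.15459846 240.96551747]]
at [ 0.4218 -0.2357  0.2488] a -0.1193 t 19.125 F [ 0.2 -0.7 -1. ]
2 [[[0.0004, -0.0, 0.0504], np.float64(0.0007)], [[0.0004, -0.0, 0.0504], np.float64(0.0007)]]
```

View pics/c1.png

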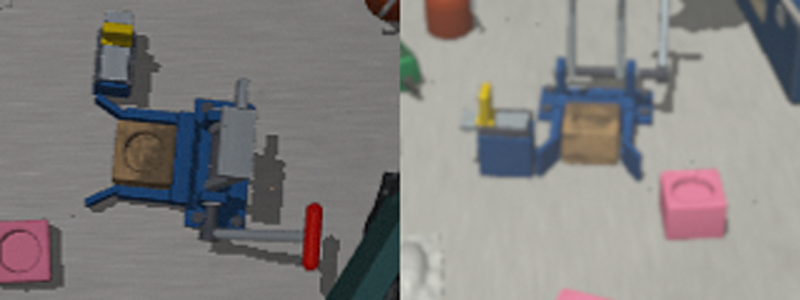

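Call:
{"op": "carry_out", "data": {"moves": [[-1, [0, 0, 0.05], 0], [-1, [0, 0, 0.05], 0], [-1, [0, 0, 0], 0], [-1, [0.01, 0, 0], 0], [-1, [0.008, 0, 0], 0], [-1, [0, 0, 0], 0]]}}

```text
clock: 19.88
position: [0.4251, -0.2187, 0.1513]
orientation: [0.748, 0.664, 0.0, 0.001]
wrist_force: [-0.4, -0.8, -0.4]
width: 0.0003
grasp_force: 0.0
```

Call:
{"op": "carry_out", "data": {"moves": [[-1, [0.012, 0, -0.012], 0], [-1, [0.013, 0, -0.01], 0], [-1, [0.014, 0, -0.009], 0], [-1, [0.015, 0, -0.007], 0], [-1, [0.015, 0, -0.005], 0], [-1, [0.016, 0, -0.003], 0], [-1, [0.016, 0, -0.001], 0]]}}

```text
clock: 20.75
position: [0.4369, -0.1183, 0.1978]
orientation: [0.748, 0.663, 0.0, 0.001]
wrist_force: [0.7, -1.5, 1.1]
width: 0.0001
grasp_force: 1.0
```

```bash
python3 - <<'E'
from h import *
s=env.sense(); print(inv(s['position']),s['position'],s['wrist_force'])
E
```

```text
(np.float64(0.06438813989611217), np.float64(-0.0941473299408691)) [ 0.43687939 -0.11827319  0.19775321] [ 0.66785404 -1.52507217  1.13427558]
```

Call:
{"op": "carry_out", "data": {"moves": [[-1, [0.016, 0, 0.001], 0], [-1, [0.016, 0, 0.003], 0], [-1, [0.015, 0, 0.005], 0], [-1, [0.015, 0, 0.006], 0], [-1, [0.014, 0, 0.008], 0], [-1, [0.012, 0, 0.009], 0], [-1, [0.006, 0, 0.006], 0], [-1, [0, 0, 0], 0]]}}

```text
clock: 21.75
position: [0.4469, -0.0249, 0.1581]
orientation: [0.748, 0.664, -0.0, -0.001]
wrist_force: [-0.3, -0.0, -0.3]
width: 0.0004
grasp_force: 0.0
```

Call:
{"op": "carry_out", "data": {"moves": [[-1, [0.003, 0, 0.003], 0], [-1, [0.003, 0, 0], 0], [-1, [0, 0, 0], 0]]}}

```text
clock: 22.12
position: [0.448, -0.0202, 0.1556]
orientation: [0.748, 0.664, -0.001, 0.0]
wrist_force: [-0.3, -4.5, -2.6]
width: 0.0003
grasp_force: 2.5
```

```bash
python3 - <<'E'
from h import *
s=env.sense(); print(inv(s['position']),s['position'],s['wrist_force'])
E
```

```text
(np.float64(-0.034255905874984775), np.float64(-0.09496307929705324)) [ 0.44795718 -0.02024974  0.15560736] [-0.27734974 -4.49431479 -2.59778976]
```

Continue gently until a firm stop.

Call:
{"op": "carry_out", "data": {"moves": [[-1, [0.003, 0, 0.002], 0], [-1, [0, 0, 0], 0]]}}

```text
clock: 22.38
position: [0.4483, -0.0179, 0.1538]
orientation: [0.748, 0.664, -0.001, 0.001]
wrist_force: [-2.5, -8.6, -1.1]
width: 0.0
grasp_force: 4.2
```

Call:
{"op": "carry_out", "data": {"moves": [[-1, [0.003, 0, 0.002], 0], [-1, [0, 0, 0], 0], [-1, [0, 0, 0], 0]]}}

```text
clock: 22.75
position: [0.4488, -0.0175, 0.153]
orientation: [0.747, 0.664, -0.003, 0.003]
wrist_force: [-6.8, -19.8, 9.3]
width: -0.0001
grasp_force: 10.0
```

Call:
{"op": "carry_out", "data": {"moves": [[-1, [-0.015, 0, -0.005], 0], [-1, [-0.005, 0, -0.03], 0], [-1, [0, 0, -0.03], 0], [-1, [0, 0, 0], 0]]}}

```text
clock: 23.25
position: [0.4486, -0.0338, 0.2191]
orientation: [0.748, 0.663, 0.002, 0.002]
wrist_force: [0.4, -0.1, -0.9]
width: -0.0
grasp_force: 0.0
```

```bash
python3 - <<'E'
from h import *
s=env.read_camera('side')
m=maskpts(blob(s,'r',(366,214),25)); print(ext(m)[[0,1,4,5]])
for ph in(0,.1,.2): print(ext(proj(s,h2w(Q,barpts(ph))))[[0,1,4,5]])
plan([(.6723,-.0029,.22,-.1208),(.6723,-.0029,.097,-.1208)])
E
```

```text
[355. 213. 375. 215.]
[353.05726136 210.58890691 377.77962637 216.97589241]
[353.22997176 206.216429   377.92536138 212.58590659]
[353.40447568 201.96324502 378.0500402  208.30958614]
at [ 0.4475 -0.0335  0.2177] a -0.1206 t 23.3 F [-0.  -0.6 -0.9]
4 [[[0.0144, 0.0549, -0.0006], np.float64(0.0)], [[0.0144, 0.0549, -0.0006], np.float64(0.0)], [[0.0144, 0.0549, -0.0006], np.float64(0.0)], [[0.0144, 0.0549, -0.0006], np.float64(0.0)]]
3 [[[0.0, 0.0, 0.041], -0.0], [[0.0, 0.0, 0.041], -0.0], [[0.0, 0.0, 0.041], -0.0]]
```

Yoke shut, bar image the same as at the start. Now the catch.

Call:
{"op": "carry_out", "data": {"moves": [[0, [0.0145, 0.055, 0], 0], [0, [0.0145, 0.055, 0], 0], [0, [0.0145, 0.055, 0], 0], [0, [0.0145, 0.055, 0], 0], [0, [0, 0, 0], 0], [0, [0, 0, 0.05], 0], [0, [0, 0, 0.05], 0], [0, [0, 0, 0.02], 0]]}}

```text
clock: 24.3
position: [0.6674, -0.0018, 0.0921]
orientation: [0.748, 0.663, -0.003, -0.003]
wrist_force: [0.0, 0.4, 0.9]
width: 0.0425
grasp_force: 0.0
```

Call:
{"op": "carry_out", "data": {"moves": [[-1, [0, 0, 0], 0], [-1, [0, 0, 0], 0], [-1, [0, 0, 0], 0], [-1, [0, 0, 0], 0]], "grip_force": 25}}

```text
clock: 24.8
position: [0.6717, -0.0022, 0.0969]
orientation: [0.748, 0.663, -0.0, -0.0]
wrist_force: [0.2, -0.1, -8.2]
width: 0.0111
grasp_force: 30.9
```

Call:
{"op": "carry_out", "data": {"moves": [[-1, [0, -0.008, -0.001], 0], [-1, [0, -0.008, 0], 0], [-1, [0, -0.008, 0], 0], [-1, [0, 0, 0], 0], [-1, [0, -0.004, 0], 0], [-1, [0, 0, 0], 0]]}}

```text
clock: 25.55
position: [0.6441, 0.0013, 0.0972]
orientation: [0.748, 0.663, -0.0, -0.0]
wrist_force: [3.6, 0.7, -23.8]
width: 0.0111
grasp_force: 28.7
```

Call:
{"op": "carry_out", "data": {"moves": [[-1, [0, -0.004, 0], 0], [-1, [0, 0, 0], 0]]}}

```text
clock: 25.8
position: [0.644, 0.0013, 0.0975]
orientation: [0.748, 0.663, 0.002, 0.003]
wrist_force: [13.1, -0.4, -31.3]
width: 0.0117
grasp_force: 27.6
```

Call:
{"op": "carry_out", "data": {"moves": [[-0.3, [0, 0.004, 0], 0], [-0.3, [0, 0, 0], 0], [-0.3, [0, 0, 0], 0], [-0.3, [0, 0, -0.03], 0], [-0.3, [0, 0, -0.05], 0], [-0.3, [0, 0, -0.05], 0], [-0.3, [0.04, 0, -0.02], 0], [-0.3, [0, 0, 0], 0]]}}

```text
clock: 26.8
position: [0.6504, 0.043, 0.2513]
orientation: [0.747, 0.664, 0.002, 0.002]
wrist_force: [0.6, -0.4, -0.8]
width: 0.03
grasp_force: 0.0
```

```bash
python3 - <<'E'
from h import *
s=env.read_camera('side'); t=env.read_camera('top')
m=maskpts(blob(s,'r',(366,214),25)); print(ext(m)[[0,1,4,5]])
for p,n in((s,(303,232)),(t,(336,222))): print(ext(maskpts(blob(p,'y',n,25)))[[0,1,4,5]])
st=env.sense(); print(st['wrist_force'],st['position'],st['clock'])
a=t['pixels'][200:320,290:450]; b=s['pixels'][190:310,260:420]
cv2.imwrite('pics/c2.png',cv2.resize(np.hstack([a,b]),None,fx=2.5,fy=2.5,interpolation=cv2.INTER_CUBIC)[...,::-1])
E
```

```text
[355. 213. 375. 215.]
[300. 225. 305. 239.]
[330. 219. 340. 223.]
[ 0.58856279 -0.67420574 -0.07488599] [0.64858341 0.04099618 0.24823754] 26.9
```

View pics/c2.png

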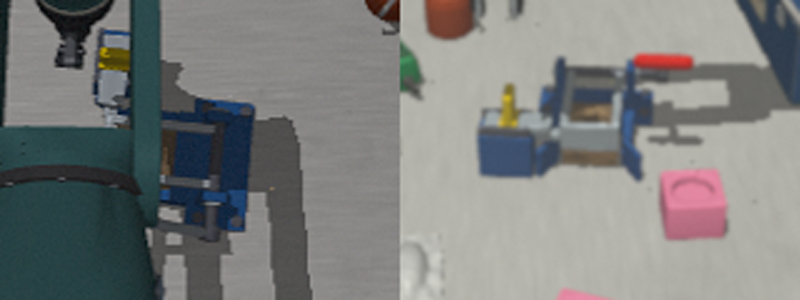

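The side view crop shows the yoke shut over the block, with the red bar at about (663,62). The yellow tab is back at its starting pixels, (300–305, 225–239) in the full picture. The robot is touching nothing.

```bash
python3 -c "
from rig import env
print(env.job_done())"
```

```text
the job is handed in; nothing more can be done
None
```

The job is handed in at about 27 s of the 72 s allowed: the block is home against the stop, the yoke is shut over it, the yellow catch is fully back on, and I kept the arm clear of the hammer, blank and oil can; the judge's verdict was not shown.

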